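# Turn the cart wheel to bring its valve stem to the top

### The arm

A 6-joint arm with a two-finger parallel gripper is mounted at the origin on the work surface. World frame = base frame: x ahead of the robot, y to its left, z up, the work surface at z = 0. Lengths are in mm, angles in rad, forces in N, time in s.
With the tool pointing down it reaches from about 350 to 975 mm from the base axis. Payload 7.1 kg.
Tool frame: the origin (TCP) lies at the very end of the fingers, on their centre line; the grasp point (between the pads) lies 19 mm behind it; z points along the fingers, x is the direction in which the jaws open and shut, and the axes are right-handed (so a half turn about z gives the same grasp; the last joint's range is limited). The gripper opens to 88 mm and grips with 3 to 60 N. Pads are 20 mm wide; open, the fingers measure 115 mm over their backs; the gripper's body (75 mm by 178 mm) begins 61 mm behind the grasp point.
Start: joints at [1.192, 0.423, 1.63, -0, 1.089, -0.019], TCP at [220.022, 584.974, 222.675] pointing down, gripper open.
Joint ranges: [-3, 3], [-0.9, 2.11], [0.09, 2.58], [-1.31, 4.45], [0.11, 2.69], [-2.54, 2.54]. Speed limits (rad/s): [2.39, 2.39, 3.01, 3.14, 3.14, 3.14].

### API

Orientations are given as a rotation vector (axis times angle).
In Python, from workcell import ctrl gives the robot as it stands. The module is installed in compiled form; this text tells all that it offers.
- The arm moves only by the tool move_arm, never from a script. Its argument "motion" is a list of rows, each a list of 2 entries, a list of its own where there are three numbers: the shift along the tool's x, y, z normalised to -1 to 1, where 1 is 150 mm, then the turn, a rotation vector about the tool's x, y, z normalised to -1 to 1, where 1 is 60 degrees. In form: [[[x, y, z], [rx, ry, rz]], ...]. A call has exactly 5 rows; each row is the pose to reach, as a shift and turn from the pose commanded when the call began, along the tool's axes at that moment; what a row does not reach only later rows make up. A row lasts 1/8 s, in which the tool goes at most 62.5 mm and 10.7 degrees, less where a joint would pass 70% of its speed; a pose out of reach is approached as far as the arm can. A call with a number of a shift or a turn outside -1 to 1 is refused whole. A call with a gripper value outside its range is refused whole. "gripper" is the opening, from 0 (shut) to 1 (fully open), set as the call begins (left out, the last holds). The fingers move at their own pace and stop on an object; the grip force is fixed at half the most. Time passes only in rows, so rows that repeat a pose let the fingers close, or fill a call up. It gives the time, the measured TCP pose, the force and the opening at its end, in the units of the state.
- ctrl.get_obs(): the state, without advancing time (a new reading comes with each control period).
- ctrl.get_image(name): name is "scene" or "top" or "wrist"; returns a dict with "pixels" (400x640x3 uint8, red, green, blue), "camera_matrix" (3x3 intrinsics, pixels), "R" (3x3) and "t" (3): a world point X has camera coordinates R X + t; the wrist camera has in their place "mount" (4x4, takes a point from camera to tool coordinates, whose origin is the TCP and whose axes are the tool frame's). Camera axes: x right, y down, z forward; pixel columns grow to the right and rows downward; lengths in mm; the calibration is good to about 2 mm. A picture is of the moment at which its call begins: read the wrist's pose just before it. There is no depth.
- ctrl.close_job(): hands the job in, once; it reports no verdict.
Trained networks look in the newest picture that a camera, given by its name, has taken for a name from the list of things; names that differ only in an ending like _2 or _b are one class to them, and where a whole thing is asked for, a point or a joint stands for the part that bears it (a point fixed in the world has none). Each returns a list of dicts, best first, with "p" (0 to 1); they miss things now and then, are a little off and sometimes report something else, mostly with a low value. They report only what shows in the picture. A call takes as long as a camera call.
- ctrl.boxes_of(camera, name): "location" ([x, y, z] in mm, in world coordinates, good to about 4 mm: the middle of the surface that is visible of it).
- ctrl.regions_of(camera, name): "mask" (400x640 bool, what is visible of it).
- ctrl.pinpoint(camera, name): "location" ([x, y, z] in mm, in world coordinates, good to about 4 mm: a listed point, or the origin of a listed thing).
The state is a dict: "t": time; "qpos": joint angles; "qvel": joint speeds; "joint_torque": joint torques, N m; "ee_pos": TCP position; "orientation": TCP orientation; "ft_force": force on the tool from outside, world axes, zero at the start; "moment": the same for the moment, N m; "width": finger opening in mm.
Only numpy, scipy, OpenCV 4.12 (cv2) and the standard library are available. Lean on these libraries where they do the work, as an engineer would, in place of code of your own. Each camera call takes 0.05 s, during which the arm holds its last target.

### The job

A cart wheel on the sloping bench stand needs air: push its spokes with your fingertips, one spoke after another, to turn the wheel until the valve stem is straight up at the very top of the wheel, in line with the steel pointer, and at rest. Push only on the spokes, not on the tyre or the valve stem, grasp nothing, and leave the jar, the mallet and the tub where they are; finish clear of everything.

Things in the scene. Friction and masses are not known exactly. Their poses are not given: they have to be found in the camera images.
- stand: Fixed bench stand on a white board, 290 x 390 x 12 mm. Origin on the table directly below the hub; x horizontal (away from the robot at yaw 0), z up. It carries a wheel leaning back 45 degrees that faces the stand's +x and upwards: the axle, outward, is (0.707, 0, 0.707) in the stand's frame. 'Up' in the wheel's plane is (-0.707, 0, 0.707), towards the robot and up.
- hub (a point): Hub centre, in the spokes' mid-plane, at (0, 0, 0.150) in the stand's frame. Grey hub disc of radius 28 mm. Behind the spokes there are 35 mm of free space outside radius 30 mm.
- pointer (a point): Point of the fixed steel pointer, on a 26 mm wide upright, just beyond the top of the tyre; 164 mm from the hub centre straight up in the wheel's plane and 16 mm behind the spokes' mid-plane.
- tube (a point): Where the fixed steel tube, 14 mm thick, crosses in front of the hub (22 mm in front of the spokes' mid-plane). From here it runs left and right, parallel to the wheel, at 108 degrees from the top (a little below level) out to 175 mm, then straight down to the board. Fingers thus reach the spokes freely only within about 80 degrees of the top.
- wheel (a joint): Wheel angle (rad). 0 (or 6.283) = valve stem straight up at the pointer; grows anticlockwise seen from in front of the face (stem goes from the top to the stand's -y side). No stops, turns both ways, stays where left; hub friction 0.16 N m (2 to 3 N half-way out a spoke), slightly damped.
- valve_stem (a point): Middle of the valve stem: brass with a black cap, 9 to 13 mm thick; it sticks out of the rim towards the hub, from radius 112 to 78 mm, in the spokes' mid-plane. This point is 95 mm from the hub centre and goes round with the wheel. Not to be pushed.
- spokes: The part to push: grey steel centre with five straight spokes, 14 mm wide and 10 mm thick, from the hub disc to the rim (inner radius 110 mm), 72 degrees apart, at 36, 108, 180, 252 and 324 degrees from the valve stem. Origin at the hub centre; z is the axle, outward; -x points to the valve stem. It turns with the wheel.
- tyre: Black tyre, 310 mm outer diameter, round section 37 mm thick (radius 118 to 155 mm), its front about level with the spokes. Origin at the hub centre. Not to be pushed.
- valve: The valve stem as a body; origin at the hub centre, -x points to the stem. Not to be pushed.
- screw_jar: Loose clear jar with steel lid, 60 mm across, 85 mm high, origin under its centre. Leave alone.
- mallet: Loose rubber mallet lying flat, about 220 mm long, head 85 x 50 x 50 mm at its +x end; origin underneath, near the middle of its length. Leave alone.
- screw_tub: Loose black open tub, 90 x 75 x 45 mm, origin under its centre. Leave alone.

How it is judged (in metres and radians):
On the way, in this order (a step that is already met when the one before it is completed fails the run):
1. the fingers push on a spoke (contact force between the fingers and spokes above 0.3 N).
2. the valve stem comes up into the top quarter of the wheel (z of valve_stem in the frame of stand above 0.1975 m), for 0.05 s.
At the end, for the whole second after the job is handed in: The valve stem is at the top of the wheel, its middle within 12 mm (about 7 degrees) to either side of the line through hub and pointer, the wheel at rest, and jar, mallet and tub within 30 mm of where they stood (y of valve_stem in the frame of stand between -0.012 and 0.012 m and z of valve_stem in the frame of stand above 0.2 m and velocity of joint wheel between -0.05 and 0.05 rad/s and distance of each of screw_jar, mallet, screw_tub from where it was at the start of the episode below 0.03 m); the robot touches nothing.
It fails at once if the valve stem is pushed (more than 3 N) (contact force between any of the fingers, the arm and valve above 3 N).
It fails at once if the tyre is pushed (more than 6 N) (contact force between any of the fingers, the arm and tyre above 6 N).
It fails at once if the jar, the mallet or the tub is moved or lifted (more than 30 mm) (distance of any of screw_jar, mallet, screw_tub from where it was at the start of the episode above 0.03 m).
It also fails if it takes over 56 s, if anything falls off the work surface, if the arm or the gripper's body presses on something with over 40 N, if the wrist force passes 120 N, or if a joint passes its speed limit or range.

## Working session

There is one attempt and no reset: what is moved stays moved. The work goes in short steps, Python scripts to look and compute and a tool call to move; the robot and the scene stay as the last step left them, time stands still between calls to the robot, and variables do not carry over. Pictures are saved under pics/ and viewed, and the job is handed in when it is done.

Besides the shell and the picture viewer there is one more tool, called after ">>>" as name(argument=value, ...), one argument or row to a line, values as JSON. move_arm: Moves the arm, as the interface text tells. Its arguments: {"type":"object","properties":{"motion":{"type":"array","items":{"type":"array"}},"gripper":{"type":"number"}},"required":["motion"]}

```bash
mkdir -p pics
cat > h.py <<'E'
import numpy as np, cv2
from workcell import ctrl
from scipy.spatial.transform import Rotation as Rn
def save(cam,fn):
    im=ctrl.get_image(cam); cv2.imwrite('pics/'+fn,im['pixels'][:,:,::-1]); return im
E
python3 - <<'E'
from h import *
np.set_printoptions(precision=3,suppress=True)
o=ctrl.get_obs();print({k:np.round(v,3) for k,v in o.items()})
for c in ['scene','top']:
    im=save(c,c+'0.png')
    for n in ['stand','hub','pointer','tube','valve_stem','spokes','screw_jar','mallet','screw_tub']:
        r=ctrl.pinpoint(c,n)
        print(c,n,[(round(x['p'],2),np.round(x['location'])) for x in r[:2]])
E
```

```text
{'t': np.float64(0.0), 'qpos': array([ 1.192,  0.424,  1.631,  0.   ,  1.089, -0.019]), 'qvel': array([-0.002, -0.001, -0.001, -0.001,  0.   , -0.001]), 'joint_torque': array([ -0.002, -54.459, -27.368,   0.064,   0.022,  -0.   ]), 'ee_pos': array([219.805, 584.497, 221.911]), 'orientation': array([ 2.582,  1.788, -0.002]), 'ft_force': array([ 0.349,  0.688, -0.891]), 'moment': array([-0.01 ,  0.017, -0.003]), 'width': np.float64(88.056)}
scene stand [(0.77, array([546.,  52.,  -1.])), (0.22, array([557.,  49., 166.]))]
scene hub [(0.69, array([540.,  54., 151.]))]
scene pointer [(0.69, array([415.,  82., 255.]))]
scene tube [(0.8, array([554.,  48., 166.]))]
scene valve_stem [(0.39, array([551., -37., 125.]))]
scene spokes [(0.97, array([544.,  54., 151.])), (0.59, array([543.,  53.,   1.]))]
scene screw_jar [(0.73, array([525., 357.,   3.]))]
scene mallet [(0.83, array([ 430., -232.,   -2.]))]
scene screw_tub [(0.91, array([727., -21.,   0.])), (0.21, array([551., -37., 127.]))]
top stand [(0.85, array([545.,  59.,  -0.]))]
top hub [(0.57, array([542.,  58., 153.]))]
top pointer [(0.63, array([416.,  82., 253.]))]
top tube [(0.76, array([559.,  50., 164.]))]
top valve_stem [(0.41, array([547., -38., 123.]))]
top spokes [(0.81, array([539.,  55., 150.]))]
top screw_jar [(0.55, array([519., 357.,  -4.]))]
top mallet [(0.6, array([ 425., -234.,   -4.])), (0.31, array([420.,  79., 254.]))]
top screw_tub [(0.79, array([729., -17.,  -1.]))]
```

View pics/scene0.png

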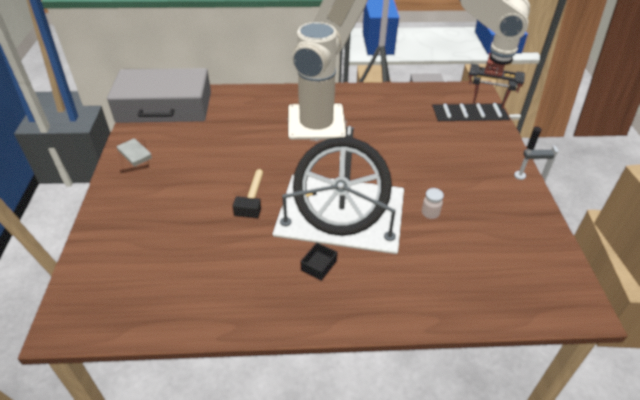

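View pics/top0.png

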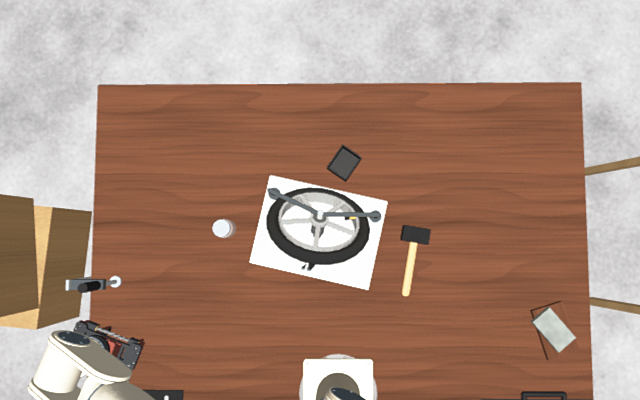

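```bash
cat >> h.py <<'E'
yaw=np.radians(-12.); H=np.array([541.5,55,150.])
X=np.array([np.cos(yaw),np.sin(yaw),0]);Y=np.array([-np.sin(yaw),np.cos(yaw),0]);Z=np.array([0,0,1.])
AX=(X+Z)/2**.5; UP=(Z-X)/2**.5; LEFT=-Y
def pose(r,th,d,rot=None):
    "finger centre at radius r, angle th(deg, + to left), tip d in front of mid-plane"
    c=lambda a:np.cos(np.radians(a))*UP+np.sin(np.radians(a))*LEFT
    p=H+r*c(th)+d*AX
    x=-c(th if rot is None else rot); z=-AX
    return p,np.column_stack([x,np.cross(z,x),z])
def rel(p,R,p0=None,R0=None):
    o=ctrl.get_obs()
    if p0 is None: p0=o['ee_pos'];R0=Rn.from_rotvec(o['orientation']).as_matrix()
    s=R0.T@(p-p0)/150; w=Rn.from_matrix(R0.T@R).as_rotvec()/np.radians(60)
    return np.round(s,3).tolist(),np.round(w,3).tolist()
def where():
    o=ctrl.get_obs(); d=o['ee_pos']-H
    u,l,a=d@UP,d@LEFT,d@AX
    R=Rn.from_rotvec(o['orientation']).as_matrix()
    return 't%.2f r%.1f th%.1f d%.1f'%(o['t'],np.hypot(u,l),np.degrees(np.arctan2(l,u)),a), 'zdotaxis %.3f rot %.1f'%(-R[:,2]@AX,np.degrees(np.arctan2(-R[:,0]@LEFT,-R[:,0]@UP))),np.round(o['ft_force'],1),round(float(o['width']),1),np.round(o['qpos'],2)
E
python3 - <<'E'
from h import *
o=ctrl.get_obs()
p,R=pose(65,38,130,0)
print(p,R); print(where())
print(rel(p,R))
E
```

```text
[587.66787261   4.27469401 278.14238514] [[ 0.6916548  -0.20791169 -0.6916548 ]
 [-0.14701577 -0.9781476   0.14701577]
 [-0.70710678  0.         -0.70710678]]
('t1.00 r572.3 th-52.1 d-248.9', 'zdotaxis 0.707 rot 83.9', array([-1.1, -0.1,  0.4]), 88.1, array([ 1.19,  0.42,  1.63, -0.  ,  1.09, -0.02]))
([-2.761, 3.657, -0.37], [0.531, -0.617, 1.281])
```

>>> move_arm(
  motion=[
    [[0, 0.2, -0.4], [0, 0, 0.1]],
    [[0, 0.6, -0.8], [0, 0, 0.3]],
    [[0, 1, -1], [0, 0, 0.45]],
    [[0, 1, -1], [0, 0, 0.6]],
    [[0, 1, -1], [0, 0, 0.8]],
  ],
  gripper=0,
)

```text
t: 1.62
ee_pos: [362.8, 531.8, 374.6]
orientation: [-3.081, -0.603, -0.004]
ft_force: [-0.4, -0.6, 0.6]
width: 41.1
```

Run:
```python
from h import *
o=ctrl.get_obs()
p,R=pose(65,38,170,20)
print(where(),o['ee_pos'])
print(rel(p,R))
```

```text
('t1.62 r555.4 th-50.6 d-34.9', 'zdotaxis 0.706 rot 43.9', array([-0.4, -0.6,  0.6]), 41.1, array([ 0.95,  0.32,  1.43, -0.  ,  1.39,  0.57])) [362.7947336  531.75926696 374.62522185]
([0.218, 3.929, 0.449], [0.34, -0.672, 0.225])
```

>>> move_arm(
  motion=[
    [[0, 0.3, 0], [0.05, -0.1, 0.05]],
    [[0, 0.7, 0], [0.1, -0.2, 0.1]],
    [[0, 1, 0], [0.15, -0.3, 0.12]],
    [[0, 1, 0], [0.2, -0.4, 0.15]],
    [[0, 1, 0], [0.2, -0.4, 0.15]],
  ],
)

```text
t: 2.25
ee_pos: [419.6, 392.7, 371.3]
orientation: [-2.923, -0.341, 0.678]
ft_force: [-0.4, -0.1, 0.1]
width: 0.7
```

Run:
```python
from h import *
o=ctrl.get_obs()
p,R=pose(65,38,170,20)
print(where(),o['ee_pos'])
print(rel(p,R))
```

```text
('t2.25 r421.1 th-46.4 d22.5', 'zdotaxis 0.950 rot 25.9', array([-0.4, -0.1,  0.1]), 0.7, array([0.57, 0.39, 1.41, 0.3 , 1.7 , 0.32])) [419.56153141 392.65302484 371.27589934]
([0.679, 2.863, -0.373], [0.14, -0.27, 0.077])
```

>>> move_arm(
  motion=[
    [[0.1, 0.3, -0.2], [0, 0, 0]],
    [[0.2, 0.7, -0.4], [0.05, -0.1, 0]],
    [[0.3, 1, -0.5], [0.1, -0.2, 0]],
    [[0.3, 1, -0.5], [0.14, -0.27, 0.07]],
    [[0.3, 1, -0.5], [0.14, -0.27, 0.07]],
  ],
)

```text
t: 2.88
ee_pos: [520.1, 254.9, 394.0]
orientation: [-2.715, -0.205, 1.082]
ft_force: [-0.2, 0.1, 0.1]
width: 0.7
```

Run:
```python
from h import *
o=ctrl.get_obs()
p,R=pose(65,40,120,40)
print(where(),o['ee_pos'])
print(rel(p,R))
```

```text
('t2.88 r288.9 th-41.4 d128.3', 'zdotaxis 1.000 rot 20.6', array([-0.2,  0.1,  0.1]), 0.7, array([0.26, 0.57, 1.2 , 0.37, 2.07, 0.17])) [520.08182319 254.87607478 393.97621027]
([0.497, 1.844, 0.061], [0.003, 0.001, -0.324])
```

>>> move_arm(
  motion=[
    [[0.1, 0.3, 0], [0, 0, 0]],
    [[0.2, 0.7, 0], [0, 0, -0.1]],
    [[0.27, 1, 0], [0, 0, -0.2]],
    [[0.27, 1, 0], [0, 0, -0.32]],
    [[0.27, 1, 0], [0, 0, -0.32]],
  ],
)

```text
t: 3.5
ee_pos: [556.3, 119.3, 332.4]
orientation: [-2.557, -0.637, 0.977]
ft_force: [-0.2, 0.7, 0.8]
width: 0.4
```

Run:
```python
from h import *
o=ctrl.get_obs()
p,R=pose(65,40,60,40)
print(where(),o['ee_pos'])
print(rel(p,R))
```

```text
('t3.50 r144.2 th-27.2 d129.8', 'zdotaxis 1.000 rot 39.9', array([-0.2,  0.7,  0.8]), 0.4, array([ 0.08,  0.63,  1.24,  0.22,  2.03, -0.39])) [556.34889418 119.31438331 332.42056263]
([-0.06, 0.884, 0.47], [0.006, -0.001, -0.002])
```

>>> move_arm(
  motion=[
    [[0, 0.3, 0.1], [0, 0, 0]],
    [[-0.03, 0.6, 0.2], [0, 0, 0]],
    [[-0.06, 0.88, 0.35], [0, 0, 0]],
    [[-0.06, 0.88, 0.47], [0, 0, 0]],
    [[-0.06, 0.88, 0.47], [0, 0, 0]],
  ],
)

```text
t: 4.12
ee_pos: [538.8, 13.2, 227.2]
orientation: [-2.555, -0.634, 0.982]
ft_force: [-0.4, -0.6, -0.0]
width: 0.4
```

Run:
```python
from h import *
o=ctrl.get_obs()
print(where())
im=save('wrist','w1.png'); save('scene','s1.png')
M=im['mount'];K=im['camera_matrix']
print(M,K)
R=Rn.from_rotvec(o['orientation']).as_matrix()
def proj(Pw):
    pt=R.T@(Pw-o['ee_pos']); pc=np.linalg.inv(M)@np.r_[pt,1]; q=K@pc[:3]; return np.round(q[:2]/q[2])
print('hub',proj(H),'pointer',proj(H+164*UP-16*AX))
for th in (4,76,40): print(th,proj(pose(65,th,0)[0]))
```

```text
('t4.12 r65.2 th39.4 d58.9', 'zdotaxis 1.000 rot 39.8', array([-0.4, -0.6, -0. ]), 0.4, array([-0.06,  0.7 ,  1.36,  0.11,  1.86, -0.56]))
[[ 9.99999941e-01 -3.14279702e-04 -1.41398648e-04  1.25048138e+00]
 [ 3.41767533e-04  9.57106056e-01  2.89737608e-01 -8.12275804e+01]
 [ 4.42748533e-05 -2.89737639e-01  9.57106106e-01 -1.62194234e+02]
 [ 0.00000000e+00  0.00000000e+00  0.00000000e+00  1.00000000e+00]] [[357.54123478   0.         320.05488321]
 [  0.         357.54123478 200.61523472]
 [  0.           0.           1.        ]]
hub [418. 222.] pointer [219.  52.]
4 [338. 165.]
76 [337. 274.]
40 [319. 222.]
```

View pics/w1.png

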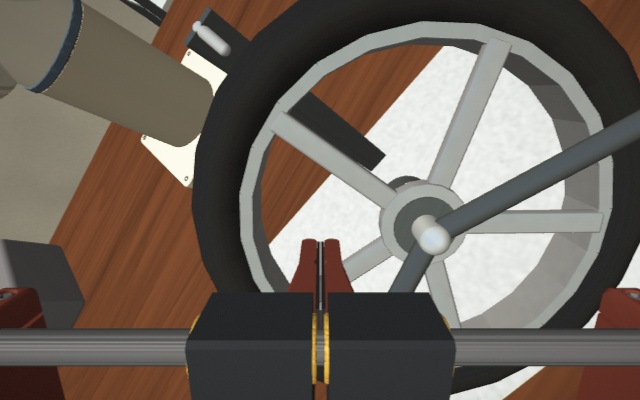

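>>> move_arm(
  motion=[
    [[0, 0, 0.1], [0, 0, 0]],
    [[0, 0, 0.2], [0, 0, 0]],
    [[0, 0, 0.3], [0, 0, 0]],
    [[0, 0, 0.4], [0, 0, 0]],
    [[0, 0, 0.48], [0, 0, 0]],
  ],
)

```text
t: 4.85
ee_pos: [488.7, 22.6, 175.3]
orientation: [-2.553, -0.633, 0.981]
ft_force: [-0.1, 0.8, -0.2]
width: 0.4
```

```bash
cat >> h.py <<'E'
def arc(r,th0,th1,d,n=5):
    o=ctrl.get_obs();print(where())
    p0=o['ee_pos'];R0=Rn.from_rotvec(o['orientation']).as_matrix()
    print([list(rel(*pose(r,t,d),p0,R0)) for t in np.linspace(th0,th1,n+1)[1:]])
E
python3 - <<'E'
from h import *
arc(65,39.5,20,-12)
E
```

```text
('t4.85 r65.5 th40.7 d-13.9', 'zdotaxis 1.000 rot 39.8', array([-0.1,  0.8, -0.2]), 0.4, array([-0.05,  0.69,  1.52,  0.11,  1.71, -0.56]))
[[[0.004, -0.038, -0.012], [0.002, 0.001, 0.07]], [[0.007, -0.068, -0.012], [0.002, 0.001, 0.135]], [[0.012, -0.097, -0.013], [0.002, 0.001, 0.2]], [[0.02, -0.125, -0.013], [0.002, 0.001, 0.265]], [[0.029, -0.153, -0.013], [0.002, 0.001, 0.33]]]
```

>>> move_arm(
  motion=[
    [[0.004, -0.038, 0], [0, 0, 0.07]],
    [[0.007, -0.068, 0], [0, 0, 0.135]],
    [[0.012, -0.097, 0], [0, 0, 0.2]],
    [[0.02, -0.125, 0], [0, 0, 0.265]],
    [[0.029, -0.153, 0], [0, 0, 0.33]],
  ],
)

```text
t: 5.48
ee_pos: [485.8, 43.5, 183.7]
orientation: [-2.72, -0.188, 1.085]
ft_force: [0.3, -4.8, 0.0]
width: 0.0
```

Run:
```python
from h import *
arc(65,20,0,-14)
```

```text
('t5.47 r64.9 th20.6 d-13.0', 'zdotaxis 1.000 rot 19.8', array([ 0.3, -4.8,  0. ]), 0.0, array([-0.02,  0.68,  1.52,  0.13,  1.72, -0.19]))
[[[-0.0, -0.035, 0.007], [0.003, -0.0, 0.064]], [[0.003, -0.065, 0.006], [0.003, -0.0, 0.13]], [[0.008, -0.095, 0.006], [0.003, -0.0, 0.197]], [[0.015, -0.124, 0.006], [0.003, -0.0, 0.264]], [[0.025, -0.153, 0.006], [0.003, -0.001, 0.33]]]
```

Contact made (≈5 N tangential). Continue clockwise in equal arcs.

>>> move_arm(
  motion=[
    [[0.001, -0.038, 0], [0, 0, 0.08]],
    [[0.006, -0.075, 0], [0, 0, 0.167]],
    [[0.015, -0.112, 0], [0, 0, 0.25]],
    [[0.026, -0.148, 0], [0, 0, 0.333]],
    [[0.041, -0.183, 0], [0, 0, 0.417]],
  ],
)

```text
t: 6.1
ee_pos: [489.0, 71.3, 186.5]
orientation: [-2.832, 0.428, 1.184]
ft_force: [-0.8, -3.9, 2.0]
width: 0.7
```

Run:
```python
from h import *
print(where())
for n in ['valve_stem']:
  for c in ['scene','top']:
    save(c,c+'2.png')
    for x in ctrl.pinpoint(c,n)[:2]:
        d=x['location']-H; print(x['p'],np.hypot(d@UP,d@LEFT),np.degrees(np.arctan2(d@LEFT,d@UP)),d@AX)
arc(65,-5,-30,-13)
```

```text
('t6.10 r64.8 th-4.4 d-12.9', 'zdotaxis 1.000 rot -5.2', array([-0.8, -3.9,  2. ]), 0.7, array([0.02, 0.68, 1.51, 0.16, 1.72, 0.28]))
0.46 95.35811091951474 87.50516493778913 5.6071991102085095
('t6.30 r64.7 th-5.1 d-13.0', 'zdotaxis 1.000 rot -4.9', array([-0.4,  0.6,  1. ]), 0.7, array([0.02, 0.68, 1.51, 0.16, 1.72, 0.28]))
[[[-0.0, -0.037, 0.0], [0.002, -0.001, 0.085]], [[0.005, -0.075, -0.0], [0.002, -0.001, 0.168]], [[0.013, -0.112, -0.0], [0.001, -0.001, 0.251]], [[0.024, -0.148, -0.0], [0.001, -0.001, 0.335]], [[0.039, -0.183, -0.0], [0.001, -0.001, 0.418]]]
```

>>> move_arm(
  motion=[
    [[0.001, -0.038, 0], [0, 0, 0.08]],
    [[0.006, -0.075, 0], [0, 0, 0.167]],
    [[0.015, -0.112, 0], [0, 0, 0.25]],
    [[0.026, -0.148, 0], [0, 0, 0.333]],
    [[0.041, -0.183, 0], [0, 0, 0.417]],
  ],
)

```text
t: 6.92
ee_pos: [500.2, 96.5, 180.8]
orientation: [2.607, -1.003, -1.143]
ft_force: [-0.7, -2.7, 2.8]
width: 0.7
```

>>> move_arm(
  motion=[
    [[0.001, -0.038, 0], [0, 0, 0.08]],
    [[0.006, -0.075, 0], [0, 0, 0.167]],
    [[0.015, -0.112, 0], [0, 0, 0.25]],
    [[0.026, -0.148, 0], [0, 0, 0.333]],
    [[0.041, -0.183, 0], [0, 0, 0.417]],
  ],
)

```text
t: 7.55
ee_pos: [517.8, 114.5, 167.6]
orientation: [2.222, -1.473, -1.028]
ft_force: [-0.7, -0.4, 5.3]
width: 0.6
```

```bash
cat >> h.py <<'E'
def stem(tag):
  for c in ['scene','top']:
    save(c,c+tag+'.png')
    for x in ctrl.pinpoint(c,'valve_stem')[:2]:
        d=x['location']-H; print(c,'p%.2f r%.1f ang%.1f d%.1f'%(x['p'],np.hypot(d@UP,d@LEFT),np.degrees(np.arctan2(d@LEFT,d@UP)),d@AX))
E
python3 - <<'E'
from h import *
print(where()); stem('3')
arc(65,-55,-65,-13)
E
```

```text
('t7.55 r65.2 th-54.8 d-12.8', 'zdotaxis 1.000 rot -55.1', array([-0.7, -0.4,  5.3]), 0.6, array([0.08, 0.74, 1.43, 0.2 , 1.73, 1.2 ]))
scene p0.60 r93.5 ang35.6 d1.0
('t7.75 r64.6 th-55.3 d-13.0', 'zdotaxis 1.000 rot -54.9', array([ 0.1, -0.4,  0.4]), 0.5, array([0.08, 0.74, 1.43, 0.2 , 1.72, 1.2 ]))
[[[-0.003, -0.013, -0.0], [0.0, -0.002, 0.035]], [[-0.002, -0.028, -0.0], [0.0, -0.002, 0.068]], [[-0.0, -0.043, -0.0], [0.0, -0.002, 0.101]], [[0.001, -0.058, -0.0], [0.0, -0.002, 0.135]], [[0.004, -0.073, -0.0], [0.0, -0.002, 0.168]]]
```

>>> move_arm(
  motion=[
    [[0, 0.03, 0], [0, 0, 0]],
    [[0, 0.03, -0.1], [0, 0, 0]],
    [[0, 0.03, -0.25], [0, 0, 0]],
    [[0, 0.03, -0.4], [0, 0, 0]],
    [[0, 0.03, -0.5], [0, 0, 0]],
  ],
)

```text
t: 8.38
ee_pos: [568.4, 101.2, 224.1]
orientation: [2.227, -1.474, -1.024]
ft_force: [0.1, -0.1, -0.7]
width: 0.4
```

Run:
```python
from h import *
print(where()); stem('4')
p,R=pose(50,32,60)
print(rel(p,R))
```

```text
('t8.38 r65.0 th-51.3 d64.2', 'zdotaxis 1.000 rot -55.0', array([ 0.1, -0.1, -0.7]), 0.4, array([0.06, 0.75, 1.28, 0.19, 1.88, 1.21]))
([0.415, 0.304, 0.014], [0.002, -0.001, -1.451])
```

View pics/scene4.png

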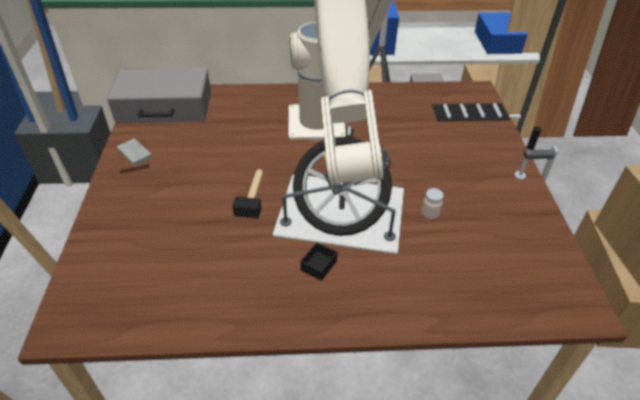

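>>> move_arm(
  motion=[
    [[0.08, 0.06, 0], [0, 0, -0.17]],
    [[0.16, 0.12, 0], [0, 0, -0.34]],
    [[0.24, 0.18, 0], [0, 0, -0.51]],
    [[0.32, 0.24, 0], [0, 0, -0.68]],
    [[0.4, 0.3, 0], [0, 0, -0.85]],
  ],
)

```text
t: 9.2
ee_pos: [548.7, 28.3, 224.0]
orientation: [-2.827, 0.389, 1.181]
ft_force: [-0.4, -0.2, -0.3]
width: 0.5
```

Run:
```python
from h import *
print(where())
p,R=pose(50,34,60)
print(rel(p,R))
```

```text
('t9.20 r49.9 th29.6 d61.2', 'zdotaxis 1.000 rot -3.7', array([-0.4, -0.2, -0.3]), 0.5, array([-0.04,  0.72,  1.34,  0.12,  1.86,  0.22]))
([0.014, 0.021, 0.008], [0.002, 0.001, -0.629])
```

>>> move_arm(
  motion=[
    [[0.014, 0.02, 0], [0, 0, -0.16]],
    [[0.014, 0.02, 0], [0, 0, -0.32]],
    [[0.014, 0.02, 0], [0, 0, -0.48]],
    [[0.014, 0.02, 0], [0, 0, -0.63]],
    [[0.014, 0.02, 0], [0, 0, -0.63]],
  ],
)

```text
t: 9.82
ee_pos: [549.7, 25.3, 222.7]
orientation: [-2.61, -0.5, 1.017]
ft_force: [-0.3, -0.6, -0.4]
width: 0.3
```

Run:
```python
from h import *
print(where()); save('wrist','w5.png')
stem('5')
```

```text
('t9.82 r49.6 th33.4 d61.4', 'zdotaxis 1.000 rot 33.7', array([-0.3, -0.6, -0.4]), 0.3, array([-0.04,  0.72,  1.34,  0.12,  1.86, -0.43]))
top p0.71 r106.5 ang-178.0 d-105.7
```

View pics/w5.png

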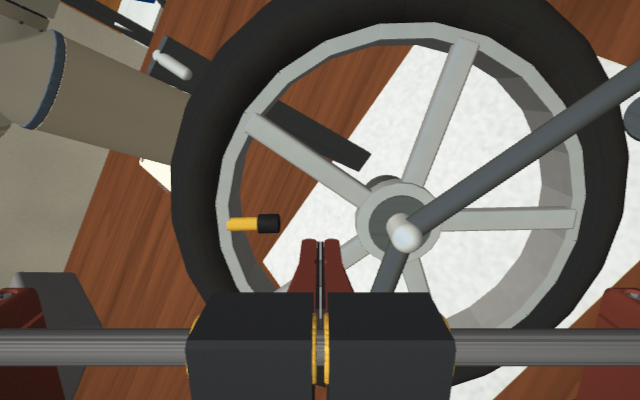

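>>> move_arm(
  motion=[
    [[0, 0, 0.1], [0, 0, 0]],
    [[0, 0, 0.2], [0, 0, 0]],
    [[0, 0, 0.3], [0, 0, 0]],
    [[0, 0, 0.4], [0, 0, 0]],
    [[0, 0, 0.48], [0, 0, 0]],
  ],
)

```text
t: 10.7
ee_pos: [499.6, 35.8, 171.6]
orientation: [-2.61, -0.502, 1.015]
ft_force: [0.9, 0.3, 0.7]
width: 0.5
```

Run:
```python
from h import *
arc(50,34,18,-12)
```

```text
('t10.70 r49.7 th33.6 d-10.9', 'zdotaxis 1.000 rot 33.7', array([0.9, 0.3, 0.7]), 0.5, array([-0.03,  0.71,  1.49,  0.13,  1.72, -0.44]))
[[[-0.002, -0.016, 0.008], [0.002, 0.001, 0.049]], [[-0.0, -0.035, 0.007], [0.002, 0.001, 0.102]], [[0.002, -0.053, 0.007], [0.002, 0.001, 0.155]], [[0.006, -0.072, 0.007], [0.002, 0.001, 0.209]], [[0.01, -0.09, 0.007], [0.002, 0.001, 0.262]]]
```

>>> move_arm(
  motion=[
    [[0, -0.018, 0], [0, 0, 0.053]],
    [[0.001, -0.035, 0], [0, 0, 0.107]],
    [[0.003, -0.053, 0], [0, 0, 0.16]],
    [[0.006, -0.072, 0], [0, 0, 0.213]],
    [[0.01, -0.09, 0], [0, 0, 0.267]],
  ],
)

```text
t: 11.32
ee_pos: [498.5, 47.4, 176.3]
orientation: [-2.735, -0.135, 1.096]
ft_force: [-0.7, -5.0, 0.1]
width: 0.9
```

>>> move_arm(
  motion=[
    [[0, -0.028, 0], [0, 0, 0.083]],
    [[0.005, -0.056, 0], [0, 0, 0.167]],
    [[0.011, -0.085, 0], [0, 0, 0.25]],
    [[0.02, -0.113, 0], [0, 0, 0.333]],
    [[0.03, -0.139, 0], [0, 0, 0.417]],
  ],
)

```text
t: 11.95
ee_pos: [501.2, 68.5, 178.1]
orientation: [-2.837, 0.486, 1.191]
ft_force: [-0.2, -5.5, 1.8]
width: 0.1
```

Run:
```python
from h import *
print(where()); save('wrist','w6.png')
stem('6')
for x in ctrl.pinpoint('wrist','valve_stem')[:2]:
        d=x['location']-H; print('p%.2f r%.1f ang%.1f d%.1f'%(x['p'],np.hypot(d@UP,d@LEFT),np.degrees(np.arctan2(d@LEFT,d@UP)),d@AX))
arc(50,-7,-13,-12)
```

```text
('t11.95 r50.0 th-5.6 d-9.9', 'zdotaxis 1.000 rot -7.5', array([-0.2, -5.5,  1.8]), 0.1, array([0.02, 0.71, 1.48, 0.16, 1.72, 0.32]))
('t12.25 r49.8 th-6.5 d-9.9', 'zdotaxis 1.000 rot -7.2', array([-0.7, -1.9, -0.1]), 0.5, array([0.02, 0.71, 1.48, 0.16, 1.72, 0.31]))
[[[-0.001, -0.01, 0.014], [0.002, -0.001, 0.016]], [[-0.001, -0.017, 0.014], [0.002, -0.001, 0.036]], [[-0.001, -0.024, 0.014], [0.002, -0.001, 0.056]], [[-0.0, -0.031, 0.014], [0.002, -0.001, 0.076]], [[0.001, -0.038, 0.014], [0.002, -0.001, 0.096]]]
```

View pics/w6.png

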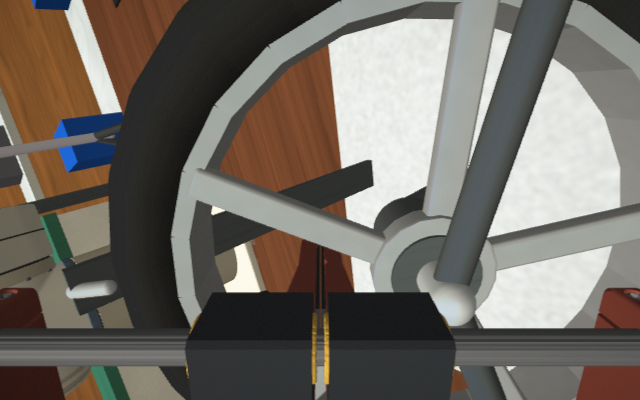

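```bash
cat >> h.py <<'E'
def toplane(px,d=5):
    im=ctrl.get_image('wrist');o=ctrl.get_obs();M=im['mount'];K=im['camera_matrix']
    R=Rn.from_rotvec(o['orientation']).as_matrix()
    for q in px:
        v=R@(M[:3,:3]@np.linalg.solve(K,[q[0],q[1],1])); c=o['ee_pos']+R@M[:3,3]
        s=((H+d*AX-c)@AX)/(v@AX); e=c+s*v-H
        print(q,'r%.1f ang%.1f'%(np.hypot(e@UP,e@LEFT),np.degrees(np.arctan2(e@LEFT,e@UP))))
E
python3 - <<'E'
from h import *
toplane([(202,183),(290,212),(375,240),(478,0),(460,106),(442,212)])
E
```

```text
(202, 183) r109.5 ang-31.1
(290, 212) r70.5 ang-33.6
(375, 240) r31.4 ang-42.6
(478, 0) r113.9 ang-101.3
(460, 106) r76.1 ang-101.5
(442, 212) r31.4 ang-102.6
```

>>> move_arm(
  motion=[
    [[0, -0.01, 0], [0, 0, 0.03]],
    [[0, -0.018, 0], [0, 0, 0.05]],
    [[0, -0.026, 0], [0, 0, 0.075]],
    [[0, -0.034, 0], [0, 0, 0.1]],
    [[0.002, -0.04, 0], [0, 0, 0.12]],
  ],
)

```text
t: 12.92
ee_pos: [503.6, 75.2, 177.4]
orientation: [2.808, -0.662, -1.194]
ft_force: [-1.6, -4.5, 1.2]
width: 0.3
```

>>> move_arm(
  motion=[
    [[0, 0, 0], [0, 0, 0]],
    [[0, 0.03, 0], [0, 0, 0]],
    [[0, 0.03, -0.1], [0, 0, 0]],
    [[0, 0.03, -0.3], [0, 0, 0]],
    [[0, 0.03, -0.5], [0, 0, 0]],
  ],
)

```text
t: 13.55
ee_pos: [555.2, 60.1, 232.8]
orientation: [2.811, -0.66, -1.192]
ft_force: [1.2, -0.3, 0.2]
width: 0.2
```

Run:
```python
from h import *
print(where()); save('wrist','w7.png')
stem('7')
```

```text
('t13.55 r50.4 th-9.0 d67.3', 'zdotaxis 1.000 rot -14.5', array([ 1.2, -0.3,  0.2]), 0.2, array([0.  , 0.72, 1.32, 0.16, 1.88, 0.45]))
```

View pics/w7.png

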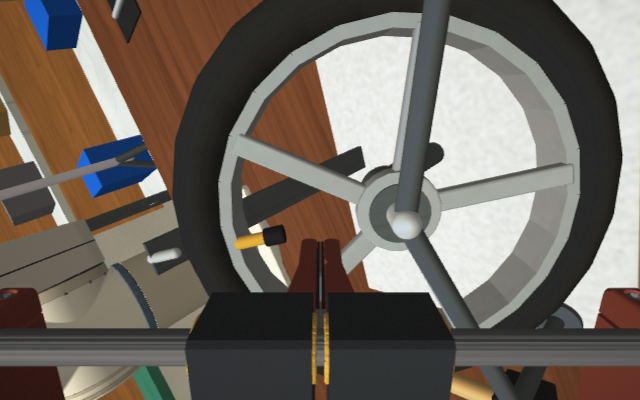

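Run:
```python
from h import *
toplane([(262,239),(238,243),(285,234),(240,145),(357,187),(573,174),(442,198)],0)
toplane([(181,253),(150,259)],-16)
toplane([(398,209)],10)
```

```text
(262, 239) r92.5 ang-2.2
(238, 243) r109.4 ang-2.6
(285, 234) r76.2 ang-2.4
(240, 145) r110.5 ang-38.2
(357, 187) r31.5 ang-47.2
(573, 174) r115.8 ang178.3
(442, 198) r31.3 ang-176.8
(181, 253) r158.3 ang-0.7
(150, 259) r182.5 ang-1.0
(398, 209) r5.3 ang-92.5
```

>>> move_arm(
  motion=[
    [[0, 0, -0.2], [0, 0, 0]],
    [[0, 0, -0.4], [0, 0, 0]],
    [[0, 0, -0.6], [0, 0, 0]],
    [[0, 0, -0.6], [0, 0, 0]],
    [[0, 0, -0.6], [0, 0, 0]],
  ],
)

```text
t: 14.58
ee_pos: [615.0, 47.2, 293.7]
orientation: [2.808, -0.66, -1.197]
ft_force: [-0.7, 0.4, -0.9]
width: 0.4
```

>>> move_arm(
  motion=[
    [[0, -0.3, 0], [0, 0, 0]],
    [[0, -0.6, 0], [0, 0, 0]],
    [[0, -1, 0], [0, 0, 0]],
    [[0, -1, 0], [0, 0, 0]],
    [[0, -1, 0], [0, 0, 0]],
  ],
)

```text
t: 15.2
ee_pos: [671.1, 183.5, 267.1]
orientation: [2.807, -0.66, -1.196]
ft_force: [0.1, -0.0, -0.2]
width: 0.6
```

>>> move_arm(
  motion=[
    [[0, -0.3, 0], [0, 0, 0]],
    [[0, -0.6, 0], [0, 0, 0]],
    [[0, -1, 0], [0, 0, 0]],
    [[0, -1, 0], [0, 0, 0]],
    [[0, -1, 0], [0, 0, 0]],
  ],
)

```text
t: 15.82
ee_pos: [728.1, 318.5, 241.4]
orientation: [2.808, -0.662, -1.194]
ft_force: [0.5, -0.5, 0.2]
width: 0.4
```

Run:
```python
from h import *
print(where(),ctrl.get_obs()['ee_pos'])
stem('8')
for c in ['scene','top']:
    for n in ['screw_jar','mallet','screw_tub','hub','pointer']: print(c,n,[np.round(x['location']) for x in ctrl.pinpoint(c,n)[:1]])
a=cv2.imread('pics/scene8.png')[110:260,240:440];cv2.imwrite('pics/c8.png',cv2.resize(a,None,fx=4,fy=4,interpolation=cv2.INTER_CUBIC))
```

```text
('t15.82 r297.7 th-95.0 d154.9', 'zdotaxis 1.000 rot -14.6', array([ 0.5, -0.5,  0.2]), 0.4, array([0.27, 1.1 , 0.53, 0.41, 2.19, 0.86])) [728.10010109 318.53301597 241.36622479]
scene p0.59 r296.3 ang-99.4 d-160.8
scene p0.54 r92.8 ang-1.8 d4.1
top p0.50 r95.7 ang-1.0 d0.6
top p0.49 r251.9 ang172.5 d29.2
scene screw_jar [array([544.,  55.,  -1.])]
scene mallet [array([ 428., -233.,   -1.])]
scene screw_tub [array([730., -20.,  -2.])]
scene hub [array([543.,  53., 150.])]
scene pointer [array([415.,  81., 253.])]
top screw_jar [array([516., 357.,  -2.])]
top mallet [array([ 429., -231.,   -1.])]
top screw_tub [array([729., -19.,  -3.])]
top hub [array([544.,  57., 152.])]
top pointer [array([417.,  82., 255.])]
```

View pics/c8.png

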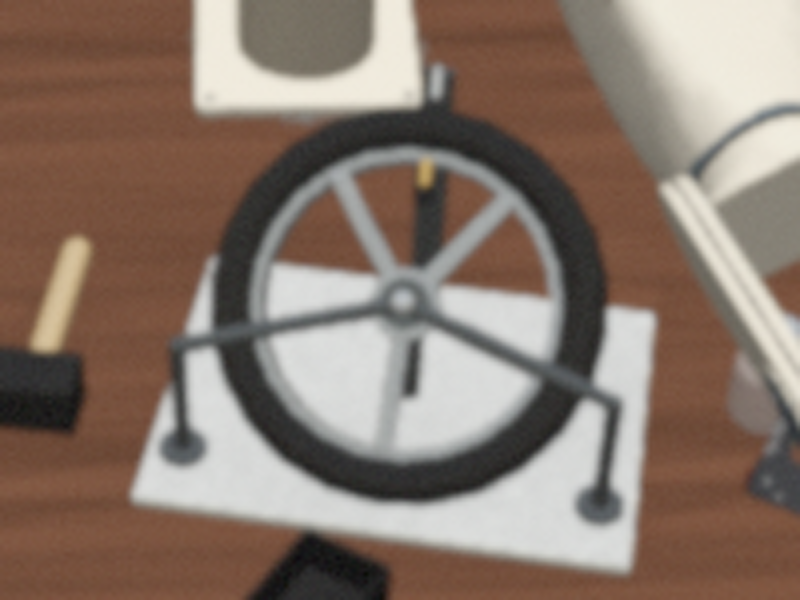

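```bash
python3 -c "
from workcell import ctrl
print(ctrl.close_job())"
```

```text
the job is handed in; nothing more can be done
None
```

The valve stem is now at the top of the wheel, in line with the pointer, and I have handed the job in. `close_job` reports no verdict.

**What I did:** I used the closed fingertips in two clockwise pushes, about 74° on one spoke and then about 36° on the next. I reached the spokes along the axle, and the push force I read was about 5 N at most. After that I backed the arm well clear.

**Last checks:**
- **Stem position:** The scene, top and wrist cameras put the stem 1 to 2.5° from the nominal top. The wrist camera puts the pointer itself at about −0.7°, so the stem is roughly 1 to 3 mm off the hub–pointer line, against a limit of 12 mm.
- **Wheel at rest:** The wrist view just after the push and the scene and top views about 2 s later agree to within about 1°. I did not measure the wheel's speed directly.
- **Loose objects:** The mallet and tub located within a few millimetres of their starting places in both cameras. The jar did too from the top camera.
- **Disagreements:** The scene camera could not find the jar because the arm partly hid it, and it returned the stand's location instead. Each camera also gave one false extra detection of the stem, and I ignored both.

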